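Load the stamping slab and start the clamp's wing nut

ROBOT

A 6-joint arm with a two-finger parallel gripper is mounted at the origin on the work surface. World frame = base frame: x ahead of the robot, y to its left, z up, the work surface at z = 0. Lengths are in m, angles in rad, forces in N, time in s.
With the tool pointing down it reaches from about 0.325 to 1 m from the base axis. Payload 5.1 kg.
Tool frame: the origin (TCP) lies on the centre line of the jaws, within the pads' length; the fingertips stand 11 mm ahead of it and the grasp point (between the pads) lies 8 mm behind it (manip.nose_length is the distance from the TCP to the fingertips, in m); z points along the fingers, y is the line along which they close (so a half turn about z gives the same grasp; the last joint's range is limited). The gripper opens to 85 mm and grips with 20 to 120 N. Pads are 22 mm wide; open, the fingers measure 114 mm over their backs; the gripper's body (76 mm by 85 mm) begins 54 mm behind the grasp point. The pads swing forward as they close: fully open they stand 13 mm farther back than shut.
Start: joints at [-1.409, 0.124, 1.65, -0, 1.367, -0.083], TCP at [0.158, -0.631, 0.22] pointing down, gripper open.
Joint ranges: [-2.61, 2.61], [-1.02, 2.33], [0.03, 2.71], [-1.35, 4.49], [0.32, 2.68], [-2.91, 2.91]. Speed limits (rad/s): [2.57, 2.57, 3.14, 3.14, 3.14, 3.14].

INTERFACE

Orientations are given as a rotation vector (axis times angle).
In Python, from station import manip gives the robot as it stands.
- The arm moves only by the tool step_arm, never from a script. Its argument "increments" is a list of rows, each a list of 4 numbers: the shift along the tool's x, y, z in cm, then the turn about the tool's z in degrees. A call has 1 to 20 rows; each row is the pose to reach, as a shift and turn from the pose commanded when the call began, along the tool's axes at that moment; what a row does not reach only later rows make up. A row lasts 1/10 s, in which the tool goes at most 50 mm and 8.59 degrees, less where a joint would pass 70% of its speed; a pose out of reach is approached as far as the arm can. A call with a gripper value outside its range is refused whole. "claw" is the opening, from -1 (shut) to 1 (fully open), so that 0 is half open, set as the call begins (left out, the last holds). The fingers move at their own pace and stop on an object; the grip force is fixed at half the most. Time passes only in rows, so rows that repeat a pose let the fingers close. It gives the time, the measured TCP pose, the force, the opening and the grip force at its end, in the units of the state.
- manip.state(): the state, without advancing time (a new reading comes with each control period).
- manip.camera(name): name is "scene" or "side" or "wrist"; returns the picture (480x640x3 uint8, red, green, blue); there is no depth.
- manip.camera_params(name): a dict with "fx", "fy", "cx", "cy" (pixels), "world_to_cam" (4x4, takes a point from world to camera coordinates). Camera axes: x right, y down, z forward; pixel columns grow to the right and rows downward; lengths in m; the calibration is good to about 2 mm. A picture is of the moment at which its call begins: read the wrist's pose just before it. camera_params takes no time and is no camera call; for the wrist camera it gives the pose at the moment of the call.
- manip.close_job(): hands the job in; it is judged then, once.
The state is a dict: "t": time; "joint_positions": joint angles; "dq": joint speeds; "effort": joint torques, N m; "tcp_pos": TCP position; "orientation": TCP orientation; "ft_force": force on the tool from outside, world axes, zero at the start; "ft_torque": the same for the moment, N m; "gripper_width": finger opening in m; "grip_force": force on a finger pad.
Only numpy, scipy, OpenCV 4.12 (cv2) and the standard library are available. Lean on these libraries where they do the work, as an engineer would, in place of code of your own. Each camera call takes 0.05 s, during which the arm holds its last target. There are 200 camera calls.

TASK

In the leather workshop's bench clamp, push the white slab along the guides and under the blue clamp plate, spreading the gap, until it is fully home against the stop. Only then turn the brass wing nut backward (anticlockwise seen from above), without lifting it, until it drops into its thread start, then forward (clockwise) to run it down until it is tight on the plate. Leave the other things on the bench alone.

Things in the scene. Friction and masses are not known exactly. Their poses are not given: they have to be found in the camera images.
- clamp: Bench clamp screwed to the table: brown wooden board x -165..+90, y -75..+75, top at z 20 mm in its own frame (origin on the table). Its +x is the way the slab is pushed in. Two aluminium rails, 8 mm high, inner faces at y +-41.5, x -160..+25 mm, guide the slab. A low stop under the plate has its face at x +25 mm. The nut's steel post stands at x +50, y 0.
- slab_mid (a point): Centre of the white plastic slab, 100 (x, along the guides) x 80 x 12 mm thick, about 0.11 kg, loose on the board between the rails; axes as the clamp. Its free end face is 50 mm behind this point (-x). It starts 46 to 62 mm short of home and takes up to about 10 N to push under the plate.
- slab_home (a point): Fixed: where the slab's centre lies when the slab is fully home against the stop (clamp frame x -25, y 0, z 26 mm). Axes as the clamp.
- plate (a joint): Height (m) of the blue clamp plate above rest, 0 to 0.015; it slides straight up and down and sinks by its weight (0.25 kg). 90 x 90 x 10 mm, clamp x 0..+90; at rest its underside is 8 mm over the board. A lip turned up 25 deg runs from its edge to clamp x -18 mm, its end up to 14 mm above the plate's underside; the slab's nose rides under it and lifts the plate to 0.004.
- post_axis (a point): Fixed: on the post's axis at the flat crown of its thread (clamp frame x +50, y 0, z 91 mm), axes as the clamp. Core 20 mm thick, top at z 101 mm. Right-hand two-start thread, 32 mm outside, 20 mm per turn. The nut's two inner lugs lie on the crown at first. The crown has two opposite notches, the thread starts.
- notch (a point): Fixed: middle of one of the two notches in the crown, 30 deg anticlockwise from the clamp's +x about the post (the other is opposite), about 55 deg wide, with an upright tooth on its anticlockwise side: turned anticlockwise (from above) the nut drops about 8 mm into the notches and stops at the teeth; turned clockwise on the crown it only hits a tooth's back.
- nut_mid (a point): Brass wing nut, loose on the post, about 0.16 kg. Point on its axis half-way up the wings; z up. Hub 47 mm across, 18 mm over and 20 mm under this point, hollow, open on top. Height of this point above the table: about 86 mm at the start, 78 mm dropped in the thread start, 62 mm run down on the plate with the slab in, about 5/6 turn clockwise later. It stays where it is left.
- wing_end (a point): Centre of the round end (11 mm thick) of one of the nut's two opposite wings, 53 mm from the nut's axis along the nut's own +x. Wings are 9 mm thick, 18 mm high (9 mm over and under this point), from radius 23 to 58.5 mm along the nut's +x and -x. The inner lugs (5 mm wide) point inward in line with the wings. The nut turns freely, pushed by either wing with a shut gripper.
- mallet: Bystander: wooden mallet, 260 mm; leave alone.
- spool_plum: Bystander: plum thread spool, 60 mm across and tall; leave alone.
- spool_brown: Bystander: brown thread spool, 60 mm across and tall; leave alone.
- spare_slab: Bystander: spare white slab 90 x 70 x 20 mm, beside the clamp on its -y side; leave alone.
- punch: Bystander: steel punch 120 mm long, 12 mm thick, lying beside the clamp on its +y side; leave alone.
- dye_jar: Bystander: amber dye jar 60 mm across, 75 mm tall; leave alone.
- rivet_box: Bystander: blue box 60 x 110 x 35 mm; leave alone.
Things that resemble listed ones, but are neither listed nor needed, are in the scene too. What is shaped like the part that bears slab_mid but pink or turquoise is not meant.

How it is judged:
On the way, in this order (a step that is already met when the one before it is completed fails the run):
1. the slab is home under the plate, the nut still up on the crown (x of slab_mid in the frame of slab_home above -0.004 m and value of joint plate above 0.003 m and z of nut_mid in the frame of post_axis above -0.009 m), for 0.2 s.
2. the nut has been turned back and has dropped into the thread start (x of slab_mid in the frame of slab_home above -0.004 m and z of nut_mid in the frame of post_axis between -0.019 and -0.0105 m and horizontal distance between nut_mid and post_axis below 0.005 m and angle between nut_mid's own z axis and vertical below 0.12 rad), for 0.1 s.
3. the nut has been run down and tightened on the plate (x of slab_mid in the frame of slab_home above -0.004 m and z of nut_mid in the frame of post_axis below -0.027 m and contact force between nut and plate above 3 N), for 0.1 s.
At the end, for the whole second after the job is handed in: The slab's centre is within 4 mm of home along the guides with the plate resting on it (plate raised 3 to 5.5 mm), the nut upright (within 0.12 rad) on the post's axis (within 5 mm), run down so that its foot bears on the plate (its mid point at least 27 mm under the crown), everything at rest (x of slab_mid in the frame of slab_home above -0.004 m and value of joint plate between 0.003 and 0.0055 m and z of nut_mid in the frame of post_axis below -0.027 m and horizontal distance between nut_mid and post_axis below 0.005 m and angle between nut_mid's own z axis and vertical below 0.12 rad and contact force between nut and plate above 0.5 N and linear speed of each of nut, slab below 0.01 m/s and angular speed of nut below 0.1 rad/s); the robot touches nothing.
It fails at once if the nut is lifted more than 4 mm above its place on the crown (z of nut_mid in the frame of post_axis above -0.001 m).
It fails at once if a bystander is pushed more than 30 mm away (distance of any of mallet, spool_plum, spool_brown, spare_slab, punch, dye_jar, rivet_box from where it was at the start of the episode above 0.03 m).
It also fails if it takes over 64 s, if anything falls off the work surface, if the arm or the gripper's body presses on something with over 40 N, if the wrist force passes 120 N, or if a joint passes its speed limit or range.

## Working session

There is one attempt and no reset: what is moved stays moved. The work goes in short steps, Python scripts to look and compute and a tool call to move; the robot and the scene stay as the last step left them, time stands still between calls to the robot, and variables do not carry over. Pictures are saved under pics/ and viewed, at most 10 in all, crops included, and the job is handed in when it is done.

Besides the shell and the picture viewer there is one more tool, called after ">>>" as a command line: name --pt "numbers of a row" for each row, then --argument value for the rest. step_arm: Moves the arm, as the interface text tells. Its arguments: {"type":"object","properties":{"increments":{"type":"array"},"claw":{"type":"number"}},"required":["increments"]}

```bash
mkdir -p pics; python3 - <<'E'
from station import manip
import cv2,numpy as np
s=manip.state();print({k:np.round(v,3).tolist() for k,v in s.items()})
for n in("scene","side"):
    p=manip.camera_params(n);print(n,p["fx"],p["cx"],p["cy"],np.round(p["world_to_cam"],4).tolist())
    cv2.imwrite(f"pics/{n}0.png",manip.camera(n)[:,:,::-1])
E
```

```text
{'t': 0.0, 'joint_positions': [-1.409, 0.125, 1.652, -0.0, 1.367, -0.083], 'dq': [0.0, 0.0, -0.001, 0.001, 0.0, 0.0], 'effort': [0.002, -42.361, -36.545, 0.0, 0.007, -0.0], 'tcp_pos': [0.157, -0.63, 0.219], 'orientation': [-3.116, -0.383, 0.0], 'ft_force': [-0.552, 0.778, 0.248], 'ft_torque': [-0.003, 0.01, -0.05], 'grip_force': 0.0, 'gripper_width': 0.086}
scene 555.7016725274618 314.9910375277516 251.20593789151008 [[-0.4511, 0.8923, 0.0179, 0.2405], [0.5688, 0.3029, -0.7647, -0.2624], [-0.6877, -0.3348, -0.6441, 1.7008], [0.0, 0.0, 0.0, 1.0]]
side 436.23883198305765 319.42076586074904 240.2805930195146 [[-0.9732, -0.2293, -0.0187, 0.5807], [-0.1466, 0.6805, -0.718, 0.1458], [0.1774, -0.696, -0.6958, 0.9317], [0.0, 0.0, 0.0, 1.0]]
```

View pics/scene0.png

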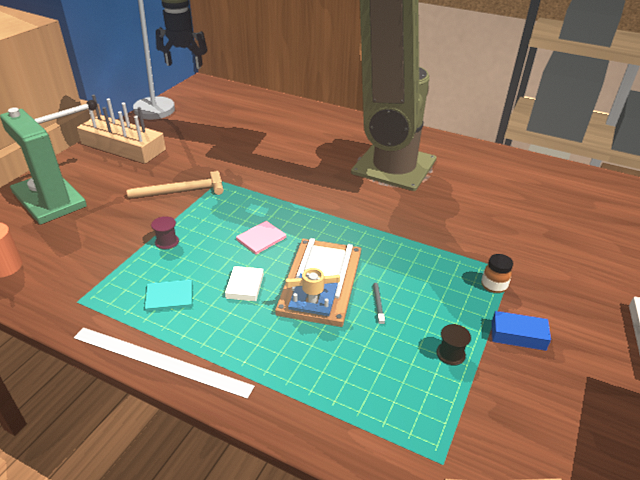

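View pics/side0.png

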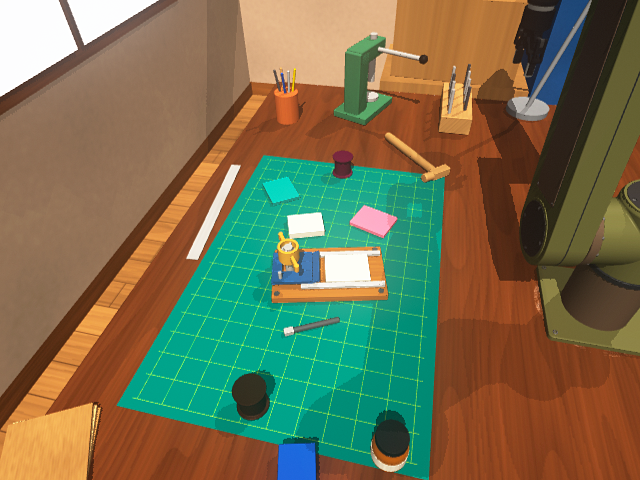

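The clamp is at about (320,280) in scene and (330,273) in side. The white slab in its rails at scene (325,262) is the one meant. The white block at scene (245,283) is the spare slab, and the pink (261,237) and turquoise (168,294) ones are decoys. I'll check this in an enlarged crop of both views.

```bash
python3 - <<'E'
import cv2,numpy as np
a=cv2.imread("pics/scene0.png")[225:325,270:370];b=cv2.imread("pics/side0.png")[225:308,262:395]
a=cv2.resize(a,None,fx=6,fy=6,interpolation=cv2.INTER_CUBIC);b=cv2.resize(b,None,fx=6,fy=6,interpolation=cv2.INTER_CUBIC)
cv2.imwrite("pics/ca.png",a);cv2.imwrite("pics/cb.png",b)
E
```

```text
(no output)
```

View pics/ca.png

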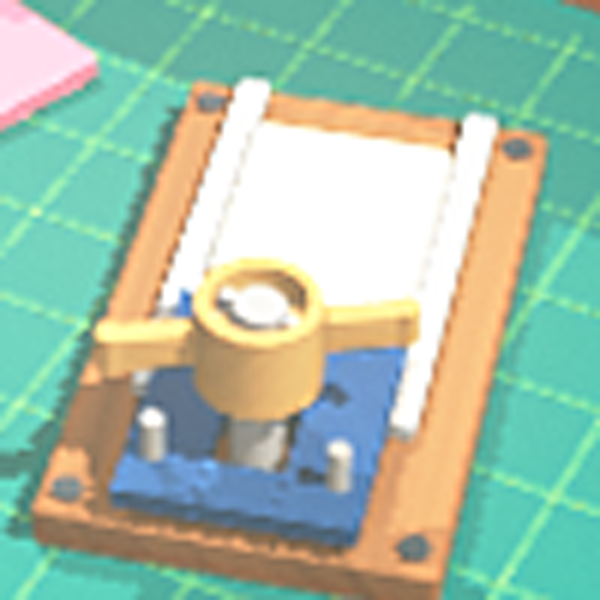

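View pics/cb.png

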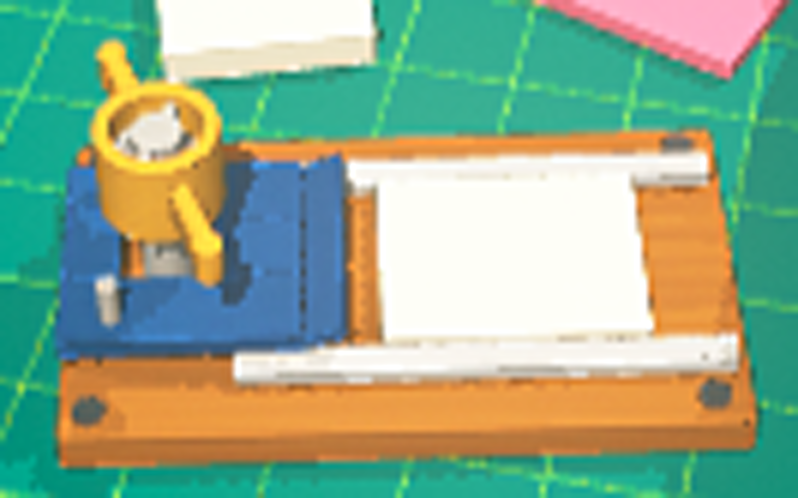

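```bash
cat >h.py <<'E'
import numpy as np
from scipy.optimize import least_squares
from station import manip
def proj(p,X):
    c=np.atleast_2d(X)@p["world_to_cam"][:3,:3].T+p["world_to_cam"][:3,3]
    return np.c_[p["fx"]*c[:,0]/c[:,2]+p["cx"],p["fy"]*c[:,1]/c[:,2]+p["cy"]]
def T(q,X):
    X=np.atleast_2d(X)/1000.;c,s=np.cos(q[2]),np.sin(q[2])
    return np.c_[q[0]+c*X[:,0]-s*X[:,1],q[1]+s*X[:,0]+c*X[:,1],X[:,2]]
def crop(uv,u0,v0,k=6): return (np.array(uv,float)+.5)/k-.5+[u0,v0]
def tri(ps,uvs):
    f=lambda X:np.concatenate([(proj(p,X)-u).ravel() for p,u in zip(ps,uvs)])
    r=least_squares(f,[.5,0,.05]);return r.x,np.abs(r.fun).max()
E
python3 - <<'E'
from h import *
P={n:manip.camera_params(n) for n in("scene","side")}
for p in P.values(): p["world_to_cam"]=np.array(p["world_to_cam"])
A=[((-165,-75,20),(193,84)),((-165,75,20),(548,133)),((90,-75,20),(33,513)),((90,75,20),(443,575)),((50,0,101),(260,303))]
B=[((-165,-75,20),(711,131)),((-165,75,20),(757,428)),((90,75,20),(60,440)),((50,0,101),(152,128))]
XA=np.array([a[0] for a in A]);XB=np.array([a[0] for a in B])
ua=crop([a[1] for a in A],270,225);ub=crop([b[1] for b in B],262,225)
f=lambda q:np.r_[proj(P["scene"],T(q,XA))-ua,proj(P["side"],T(q,XB))-ub].ravel()
r=least_squares(f,[.55,-.05,0]);q=r.x
print(q,np.degrees(q[2]));print(r.fun.reshape(-1,2).round(1).tolist())
np.save("q.npy",q)
c,s=np.cos(q[2]),np.sin(q[2])
def cl(X): d=X[:2]-q[:2];return np.round([1e3*(c*d[0]+s*d[1]),1e3*(-s*d[0]+c*d[1]),1e3*X[2]],1)
def both(a,b):
    X,e=tri(P.values(),[crop(a,270,225),crop(b,262,225)]);return cl(X),round(e,2)
# wing ends (top of round end), hub top centre, slab far corners
print("w-y",both((100,330),(109,45)));print("w+y",both((413,308),(208,240)))
print("hub",both((262,290),(158,115)))
print("slab -x,-y",both((262,122),(632,178)),"slab -x,+y",both((455,153),(654,331)))
E
```

```text
[0.60551689 0.0421926  0.25449998] 14.581775010491652
[[0.1, -1.4], [0.1, -0.7], [-0.4, -1.2], [-0.4, 0.2], [0.2, -0.6], [-0.6, -0.2], [0.2, -0.7], [-1.7, 0.8], [-0.1, 1.2]]
w-y (array([ 68.8, -54.3,  93.3]), np.float64(0.63))
w+y (array([30.7, 49. , 93.6]), np.float64(1.34))
hub (array([ 48.4,  -1.5, 106.4]), np.float64(1.05))
slab -x,-y (array([-130.2,  -38.6,   30.5]), np.float64(0.25)) slab -x,+y (array([-130. ,   40.5,   30.7]), np.float64(0.55))
```

The crop confirms it: the slab is flush between the rails with its free end at clamp x≈-130. The nut wings lie at about 110°/290° from clamp +x. Next is a wrist view to refine these.

```bash
cat >>h.py <<'E'
from scipy.spatial.transform import Rotation as R
def shift(X):
    s=manip.state();r=R.from_rotvec(s["orientation"]).as_matrix();x=r[:,0]
    return np.round(100*r.T@(np.array(X)-s["tcp_pos"]),2).tolist(),"yaw",round(np.degrees(np.arctan2(x[1],x[0])),2)
E
python3 - <<'E'
from h import *
q=np.load("q.npy")
s=manip.state();r=R.from_rotvec(s["orientation"]).as_matrix()
W=np.linalg.inv(np.array(manip.camera_params("wrist")["world_to_cam"]))
print("cam in tool",(r.T@(W[:3,3]-s["tcp_pos"])).round(3),"axes",(r.T@W[:3,:3]).round(2).tolist(),manip.camera_params("wrist")["fx"])
print(shift(T(q,[(-60,0,220)])[0]),shift(T(q,[(-149,0,220)])[0]))
P=[{**manip.camera_params(n),"world_to_cam":np.array(manip.camera_params(n)["world_to_cam"])} for n in("scene","side")]
X,e=tri(P,[crop((340,445),270,225),crop((105,282),262,225)])
c,sn=np.cos(q[2]),np.sin(q[2]);d=X[:2]-q[:2];print("pin",c*d[0]+sn*d[1],-sn*d[0]+c*d[1],X[2],e)
E
```

```text
cam in tool [ 0.078 -0.001 -0.155] axes [[-0.0, -0.95, -0.3], [1.0, -0.0, -0.0], [0.0, -0.3, 0.95]] 377.5696731293802
([53.77, -54.3, 0.01], 'yaw', np.float64(14.03)) ([44.87, -54.22, 0.0], 'yaw', np.float64(14.03))
pin 0.06957989370120847 0.032548467067002713 0.057302716994616545 0.6213490766280074
```

>>> step_arm --pt "4 -5 0 0" --pt "8 -10 0 0" --pt "12 -14 0 0" --pt "16 -18 0 0" --pt "20 -22 0 0" --pt "24 -26 0 0" --pt "28 -30 0 0" --pt "32 -34 0 0" --pt "36 -38 0 0" --pt "40 -42 0 0" --pt "44 -46 0 0" --pt "48 -49 0 0" --pt "51 -52 0 0" --pt "54 -54 0 0" --pt "55.7 -54.3 0 0" --pt "55.7 -54.3 0 0" --pt "55.7 -54.3 0 0" --pt "55.7 -54.3 0 0" --pt "55.7 -54.3 0 0" --pt "55.7 -54.3 0 0" --claw -1

```text
t: 2.1
tcp_pos: [0.5657, 0.0303, 0.2201]
orientation: [3.118, 0.381, -0.0]
ft_force: [0.1, -0.6, -0.7]
gripper_width: 0.0003
grip_force: 0.0
```

```bash
python3 - <<'E'
from h import *
import cv2,pickle
s=manip.state();p=manip.camera_params("wrist");im=manip.camera("wrist")[:,:,::-1]
pickle.dump(p,open("w1.pkl","wb"));print(s["t"],s["tcp_pos"],s["ft_force"],s["gripper_width"])
cv2.imwrite("pics/w1.png",im)
E
```

```text
2.1 [0.56571363 0.0302734  0.22006374] [ 0.14753595 -0.56166165 -0.73515331] 0.00032077654986523266
```

View pics/w1.png

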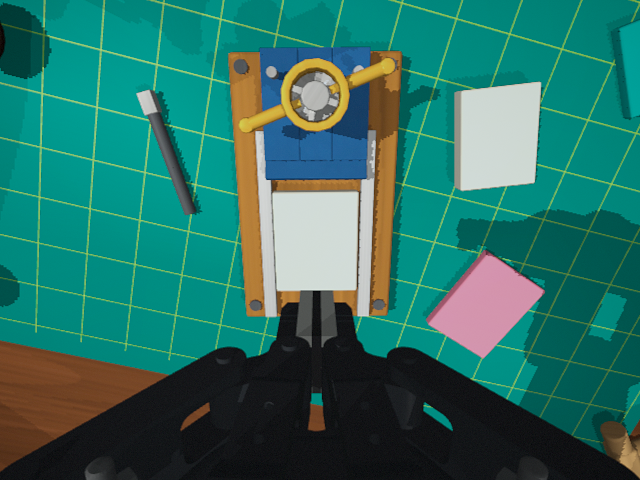

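The wrist view shows the post top at (316,95), wing ends at (245,125) and (389,66), slab near edge corners at (273,290) and (358,291), and board corners at (228,52), (401,52), (248,316) and (387,314). I'll refit with these.

```bash
cat >fit.py <<'E'
from h import *
import pickle
ps={n:manip.camera_params(n) for n in("scene","side")}; ps["w"]=pickle.load(open("w1.pkl","rb"))
P={k:{**v,"world_to_cam":np.array(v["world_to_cam"])} for k,v in ps.items()}
D={"scene":[((-165,-75,20),crop((193,84),270,225)),((-165,75,20),crop((548,133),270,225)),((90,-75,20),crop((33,513),270,225)),((90,75,20),crop((443,575),270,225)),((50,0,101),crop((260,303),270,225))],
"side":[((-165,-75,20),crop((711,131),262,225)),((-165,75,20),crop((757,428),262,225)),((90,75,20),crop((60,440),262,225)),((50,0,101),crop((152,128),262,225))],
"w":[((90,75,20),(228,52)),((90,-75,20),(401,52)),((-165,75,20),(248,316)),((-165,-75,20),(387,314)),((50,0,101),(316,95))]}
w={"scene":1,"side":1,"w":1}
f=lambda q:np.concatenate([((proj(P[k],T(q,[d[0] for d in D[k]]))-[d[1] for d in D[k]])*w[k]).ravel() for k in D])
r=least_squares(f,[.6,.04,.25],loss="soft_l1")
E
python3 - <<'E'
from fit import *
q=r.x;np.save("q.npy",q);print(q,np.degrees(q[2]),f(q).reshape(-1,2).round(1).tolist())
p=P["w"];W=np.linalg.inv(p["world_to_cam"]);c,s=np.cos(q[2]),np.sin(q[2])
def ray(uv,z):
    d=W[:3,:3]@[(uv[0]-p["cx"])/p["fx"],(uv[1]-p["cy"])/p["fy"],1];X=W[:3,3]+d*(z/1e3-W[2,3])/d[2];d=X-[q[0],q[1],0]
    return np.round([1e3*(c*d[0]+s*d[1]),1e3*(-s*d[0]+c*d[1])],1)
print("slab near",ray((273,290),32),ray((358,291),32),"far",ray((274,192),32),ray((357,191),32))
a,b=ray((245,125),95),ray((389,66),95);print("wings",a,b,np.degrees(np.arctan2(*(a-b)[::-1])),"mid",(a+b)/2,"post",ray((316,95),101))
print("pin",ray((272,72),55),ray((358,70),55))
# height check of wing ends: scene/side + wrist
for sc,sd,wr in (((100,330),(109,45),(389,66)),((413,308),(208,240),(245,125))):
    X,e=tri(P.values(),[crop(sc,270,225),crop(sd,262,225),wr]);print("wing",X.round(4),e)
print(shift(T(q,[(-149,0,60)])[0]))
E
```

```text
[0.60601462 0.04195581 0.25149767] 14.409755084297617 [[0.1, -1.3], [0.2, -0.5], [-0.7, -1.2], [-0.7, 0.3], [-0.0, -0.5], [-0.7, -0.1], [-0.1, -0.7], [-2.0, 0.6], [-0.3, 1.0], [-0.7, -0.5], [2.2, -2.1], [-1.5, 1.1], [1.3, 2.1], [-0.6, 0.7]]
slab near [-128.   44.] [-129.8  -40.8] far [-29.2  38.9] [-28.9 -37.3]
wings [31.2 50.2] [ 68.8 -50.2] 110.53102523012008 mid [50.  0.] post [50.5 -0.4]
pin [69.9 33.8] [ 70.8 -33.3]
wing [0.6854 0.0101 0.0945] 1.1932583354777933
wing [0.6236 0.0983 0.0946] 1.3163112142428304
([-10.71, -0.04, 16.02], 'yaw', np.float64(13.94))
```

>>> step_arm --pt "-4 0 0 -0.5" --pt "-8 0 0 -0.5" --pt "-10.8 0 2 -0.5" --pt "-10.8 0 6 -0.5" --pt "-10.8 0 10 -0.5" --pt "-10.8 0 13 -0.5" --pt "-10.8 0 15 -0.5" --pt "-10.8 0 17 -0.5" --pt "-10.8 0 18 -0.5" --pt "-10.8 0 18.4 -0.5" --pt "-10.8 0 18.4 -0.5" --pt "-10.8 0 18.4 -0.5" --pt "-10.8 0 18.4 -0.5"

```text
t: 3.45
tcp_pos: [0.4625, 0.0049, 0.0373]
orientation: [3.116, 0.397, 0.004]
ft_force: [-0.5, 0.7, -0.9]
gripper_width: 0.0003
grip_force: 0.0
```

```bash
python3 - <<'E'
from h import *
q=np.load("q.npy");s=manip.state();print(s["tcp_pos"],s["ft_force"])
print(shift(T(q,[(-86,0,36)])[0]))
E
```

```text
[0.4624899  0.00491138 0.03733801] [-0.47835102  0.74342524 -0.85186221]
([6.22, -0.0, 0.15], 'yaw', np.float64(14.53))
```

>>> step_arm --pt "0.5 0 0 0" --pt "0.9 0 0 0" --pt "1.3 0 0 0" --pt "1.7 0 0 0" --pt "2.1 0 0 0" --pt "2.5 0 0 0" --pt "2.9 0 0 0" --pt "3.3 0 0 0" --pt "3.7 0 0 0" --pt "4.1 0 0 0" --pt "4.5 0 0 0" --pt "4.8 0 0 0" --pt "5.1 0 0 0" --pt "5.4 0 0 0" --pt "5.7 0 0 0" --pt "5.7 0 0 0"

```text
t: 5.05
tcp_pos: [0.5171, 0.0194, 0.0362]
orientation: [3.116, 0.397, 0.0]
ft_force: [-0.5, -0.3, -0.4]
gripper_width: 0.0001
grip_force: 0.0
```

>>> step_arm --pt "0.1 0 0 0" --pt "0.2 0 0 0" --pt "0.3 0 0 0" --pt "0.4 0 0 0"

```text
t: 5.45
tcp_pos: [0.5206, 0.0203, 0.0361]
orientation: [3.116, 0.397, 0.0]
ft_force: [-0.3, -0.7, 0.0]
gripper_width: 0.0004
grip_force: 0.0
```

```bash
python3 - <<'E'
from h import *
import cv2
print(manip.state()["ft_force"])
b=manip.camera("side")[225:308,262:395,::-1]
cv2.imwrite("pics/s2.png",cv2.resize(b,None,fx=6,fy=6,interpolation=cv2.INTER_CUBIC))
E
```

```text
[-3.47191889e-01 -7.18428612e-01  6.33896741e-04]
```

View pics/s2.png

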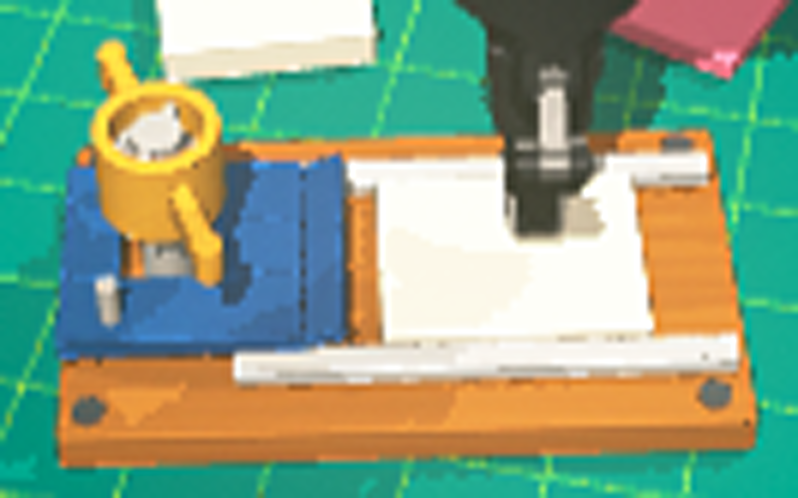

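The finger stands over the slab, near (530,235) in this crop, and the slab has not moved. I'll check the fingertip height.

```bash
python3 - <<'E'
from h import *
print(manip.nose_length)
q=np.load("q.npy");s=manip.state()
p=manip.camera_params("side");p["world_to_cam"]=np.array(p["world_to_cam"])
c,sn=np.cos(q[2]),np.sin(q[2]);d=s["tcp_pos"][:2]-q[:2];print("clamp xy",c*d[0]+sn*d[1],-sn*d[0]+c*d[1])
for z in (.02,.025,.03,.035,.04,.05):
    X=np.array([*s["tcp_pos"][:2],z]);print(z,((proj(p,X)-[262,225]+.5)*6-.5).round(0))
for X in [(-129,0,32),(-129,0,20),(-97,0,32),(-97,-14,32)]: print(X,((proj(p,T(q,[X]))-[262,225]+.5)*6-.5).round(0))
E
```

```text
0.011
clamp xy -0.0879527806949512 0.00027930896539602595
0.02 [[528. 275.]]
0.025 [[528. 266.]]
0.03 [[529. 258.]]
0.035 [[529. 249.]]
0.04 [[530. 240.]]
0.05 [[530. 221.]]
(-129, 0, 32) [[638. 250.]]
(-129, 0, 20) [[636. 272.]]
(-97, 0, 32) [[553. 253.]]
(-97, -14, 32) [[550. 226.]]
```

The fingertips are clearly higher than the stated nose length implies. I'll back off and find the board by touch.

>>> step_arm --pt "0 0 -1 0" --pt "-2 0 -1 0" --pt "-5 0 -1 0" --pt "-6.1 0 -1 0" --pt "-6.1 0 0 0" --pt "-6.1 0 0.2 0" --pt "-6.1 0 0.4 0" --pt "-6.1 0 0.4 0"

```text
t: 6.3
tcp_pos: [0.462, 0.0051, 0.0318]
orientation: [-3.116, -0.397, 0.001]
ft_force: [-0.7, -0.7, 1.4]
gripper_width: -0.0
grip_force: 0.0
```

```bash
python3 - <<'E'
from h import *
import cv2
s=manip.state();print(s["tcp_pos"],s["ft_force"],s["gripper_width"],s["joint_positions"])
a=manip.camera("scene")[190:290,280:380,::-1];b=manip.camera("side")[190:290,300:400,::-1]
im=cv2.resize(np.hstack([a,b]),None,fx=4,fy=4,interpolation=cv2.INTER_CUBIC)
cv2.imwrite("pics/s3.png",im)
for n,o in(("scene",(280,190)),("side",(300-100,190))):
    p=manip.camera_params(n);p["world_to_cam"]=np.array(p["world_to_cam"])
    for z in(.02,.032,.044): print(n,z,((proj(p,np.array([*s["tcp_pos"][:2],z]))-o+.5)*4-.5).round(0))
E
```

```text
[0.46200903 0.00514418 0.03182146] [-0.71882265 -0.71314991  1.39951136] -2.6577346608825652e-05 [-1.05182138e-01 -9.41951947e-02  2.21193099e+00  8.69425066e-05
  1.02435688e+00  1.21186384e+00]
scene 0.02 [[202. 225.]]
scene 0.032 [[202. 210.]]
scene 0.044 [[203. 194.]]
side 0.02 [[706. 320.]]
side 0.032 [[708. 306.]]
side 0.044 [[709. 292.]]
```

View pics/s3.png

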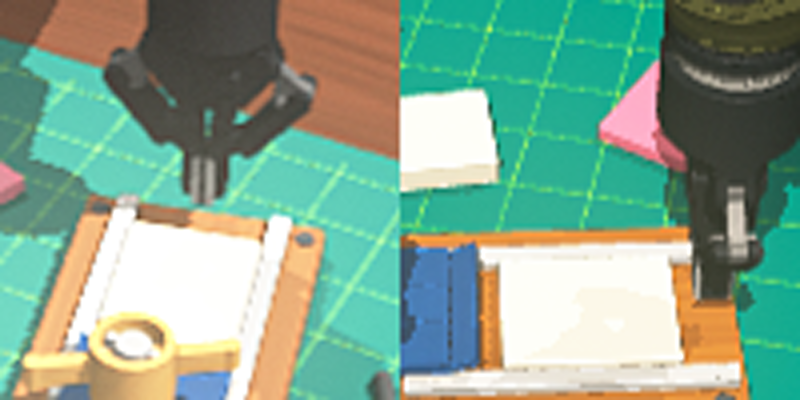

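Both views put the fingertips at about z 38 mm while the TCP reads 32 mm, so I'll trust what I see and go down by touch.

>>> step_arm --pt "0 0 0.2 0" --pt "0 0 0.4 0" --pt "0 0 0.6 0" --pt "0 0 0.8 0" --pt "0 0 0.8 0"

```text
t: 6.9
tcp_pos: [0.4612, 0.005, 0.0237]
orientation: [-3.116, -0.397, 0.001]
ft_force: [0.5, 0.8, -0.3]
gripper_width: 0.0002
grip_force: 0.0
```

>>> step_arm --pt "0 0 0.1 0" --pt "0 0 0.2 0" --pt "0 0 0.3 0" --pt "0 0 0.4 0"

```text
t: 7.3
tcp_pos: [0.4615, 0.005, 0.0201]
orientation: [3.116, 0.397, 0.0]
ft_force: [-0.4, 0.2, -1.2]
gripper_width: 0.0001
grip_force: 0.0
```

>>> step_arm --pt "0 0 0.1 0" --pt "0 0 0.2 0" --pt "0 0 0.2 0"

```text
t: 7.6
tcp_pos: [0.4614, 0.005, 0.0179]
orientation: [-3.116, -0.397, 0.0]
ft_force: [0.6, -0.1, -0.0]
gripper_width: 0.0003
grip_force: 0.0
```

>>> step_arm --pt "0.5 0 0 0" --pt "0.8 0 0 0" --pt "1.1 0 0 0" --pt "1.4 0 0 0" --pt "1.7 0 0 0" --pt "2.0 0 0 0"

```text
t: 8.2
tcp_pos: [0.4811, 0.0101, 0.0182]
orientation: [3.116, 0.397, -0.0]
ft_force: [-1.9, -0.7, 0.1]
gripper_width: -0.0004
grip_force: 1.2
```

```bash
python3 - <<'E'
from h import *
import cv2
s=manip.state();print(s["tcp_pos"],s["ft_force"])
b=manip.camera("side")[225:308,262:395,::-1]
cv2.imwrite("pics/s4.png",cv2.resize(b,None,fx=6,fy=6,interpolation=cv2.INTER_CUBIC))
E
```

```text
[0.48108325 0.01008266 0.01817239] [-1.88705021 -0.72404344  0.09837694]
```

View pics/s4.png

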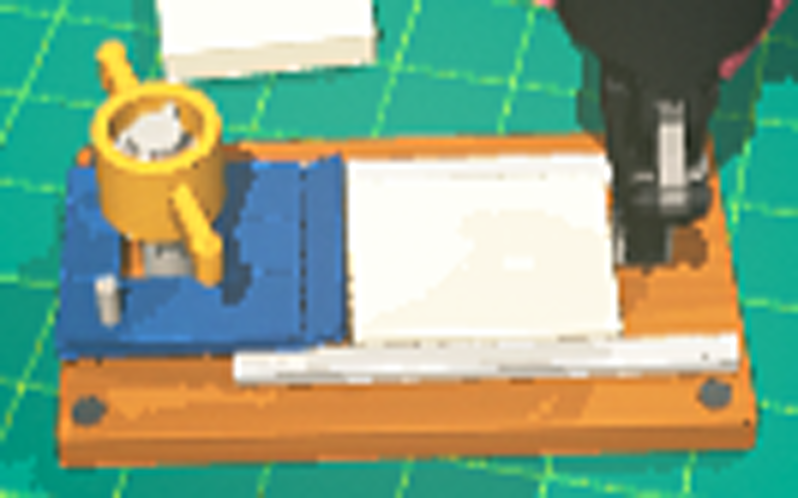

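The slab is moving now; its free edge is at about (613,230) in the crop. I'll keep pushing.

>>> step_arm --pt "0.3 0 0 0" --pt "0.6 0 0 0" --pt "0.9 0 0 0" --pt "1.2 0 0 0" --pt "1.5 0 0 0" --pt "1.8 0 0 0" --pt "2.1 0 0 0" --pt "2.4 0 0 0" --pt "2.7 0 0 0" --pt "3.0 0 0 0" --pt "3.3 0 0 0" --pt "3.6 0 0 0" --pt "3.9 0 0 0" --pt "4.0 0 0 0"

```text
t: 9.65
tcp_pos: [0.5182, 0.0198, 0.018]
orientation: [3.116, 0.398, -0.007]
ft_force: [-7.9, -2.1, 7.3]
gripper_width: -0.0005
grip_force: 5.7
```

>>> step_arm --pt "0.1 0 0 0" --pt "0.2 0 0 0" --pt "0.3 0 0 0"

```text
t: 9.95
tcp_pos: [0.5208, 0.0205, 0.0179]
orientation: [3.116, 0.398, -0.008]
ft_force: [-8.7, -1.4, 7.6]
gripper_width: 0.0001
grip_force: 5.7
```

>>> step_arm --pt "0.1 0 0 0" --pt "0.2 0 0 0" --pt "0.2 0 0 0"

```text
t: 10.25
tcp_pos: [0.5227, 0.021, 0.018]
orientation: [3.116, 0.398, -0.008]
ft_force: [-8.2, -2.3, 7.3]
gripper_width: 0.0
grip_force: 5.8
```

>>> step_arm --pt "0.1 0 0 0" --pt "0.2 0 0 0" --pt "0.2 0 0 0"

```text
t: 10.55
tcp_pos: [0.5229, 0.0211, 0.0178]
orientation: [3.116, 0.398, -0.016]
ft_force: [-14.8, -5.0, 12.4]
gripper_width: -0.0002
grip_force: 10.1
```

The force rose to about 16 N with the finger stalled at clamp x≈-85.7, so the slab is home. Next I'll retreat and rise, then move beside the +y wing.

>>> step_arm --pt "0.05 0 0 0" --pt "0.05 0 0 0" --pt "-1 0 0 0" --pt "-2 0 0 0" --pt "-2 0 -4 0" --pt "-2 0 -8 0" --pt "-2 0 -12 0" --pt "-2 0 -12 0" --pt "-2 0 -12 0"

```text
t: 11.45
tcp_pos: [0.5078, 0.0168, 0.1394]
orientation: [3.116, 0.397, 0.005]
ft_force: [-0.2, 0.1, -0.1]
gripper_width: 0.0
grip_force: 0.0
```

```bash
cat >>h.py <<'E'
def arc(phis,r,z,dyaw=0,post=(50,0)):
    "rows for TCP at clamp polar (r mm, phi deg) about the post, height z mm (list), tool x at phi+dyaw"
    q=np.load("q.npy");s=manip.state();M=R.from_rotvec(s["orientation"]).as_matrix()
    y0=np.degrees(np.arctan2(M[1,0],M[0,0])-q[2]);out=[]
    M=np.array([[np.cos(np.radians(y0)+q[2]),np.sin(np.radians(y0)+q[2]),0],[np.sin(np.radians(y0)+q[2]),-np.cos(np.radians(y0)+q[2]),0],[0,0,-1]])
    for ph,h in zip(phis,np.broadcast_to(z,len(phis))):
        a=np.radians(ph);X=T(q,[(post[0]+r*np.cos(a),post[1]+r*np.sin(a),h)])[0]
        t=-((ph+dyaw)-y0);t=(t+180)%360-180
        out.append([*np.round(100*M.T@(X-s["tcp_pos"]),1),round(t,1)])
    print("yaw",y0.round(2));print(str([[float(v) for v in o] for o in out]))
E
python3 -c "
from h import *
arc([70,70],44,[138,72])"
```

```text
yaw 0.11
[[16.7, -4.1, 0.1, -69.9], [16.7, -4.1, 6.7, -69.9]]
```

>>> step_arm --pt "3 -2 0 -8.5" --pt "6 -4.1 0 -17" --pt "9 -4.1 0 -25.5" --pt "12 -4.1 0 -34" --pt "15 -4.1 0 -42.5" --pt "16.7 -4.1 0 -51" --pt "16.7 -4.1 0 -59.5" --pt "16.7 -4.1 0 -68" --pt "16.7 -4.1 0 -70" --pt "16.7 -4.1 0 -70" --pt "16.7 -4.1 3 -70" --pt "16.7 -4.1 5 -70" --pt "16.7 -4.1 6.2 -70" --pt "16.7 -4.1 6.7 -70" --pt "16.7 -4.1 6.7 -70" --pt "16.7 -4.1 6.7 -70"

```text
t: 13.05
tcp_pos: [0.6591, 0.0984, 0.0721]
orientation: [2.324, 2.112, 0.002]
ft_force: [0.7, 1.0, 0.6]
gripper_width: 0.0
grip_force: 0.0
```

```bash
python3 -c "
from h import *
import cv2
print(manip.state()['ft_force'])
arc(list(range(75,166,5)),44,72)
im=manip.camera('side')[190:290,255:375,::-1];b=manip.camera('scene')[210:310,270:350,::-1]
cv2.imwrite('pics/s5.png',cv2.resize(np.hstack([im,b]),None,fx=4,fy=4,interpolation=cv2.INTER_CUBIC))"
```

```text
[0.71080391 0.98882156 0.56495127]
yaw 70.11
[[-0.0, -0.4, 0.0, -4.9], [-0.1, -0.8, 0.0, -9.9], [-0.2, -1.2, 0.0, -14.9], [-0.3, -1.5, 0.0, -19.9], [-0.4, -1.9, 0.0, -24.9], [-0.6, -2.2, 0.0, -29.9], [-0.8, -2.6, 0.0, -34.9], [-1.1, -2.9, 0.0, -39.9], [-1.3, -3.1, 0.0, -44.9], [-1.6, -3.4, 0.0, -49.9], [-1.9, -3.6, 0.0, -54.9], [-2.2, -3.8, 0.0, -59.9], [-2.6, -4.0, 0.0, -64.9], [-2.9, -4.2, 0.0, -69.9], [-3.3, -4.3, 0.0, -74.9], [-3.7, -4.4, 0.0, -79.9], [-4.0, -4.4, 0.0, -84.9], [-4.4, -4.4, 0.0, -89.9], [-4.8, -4.4, 0.0, -94.9]]
```

View pics/s5.png

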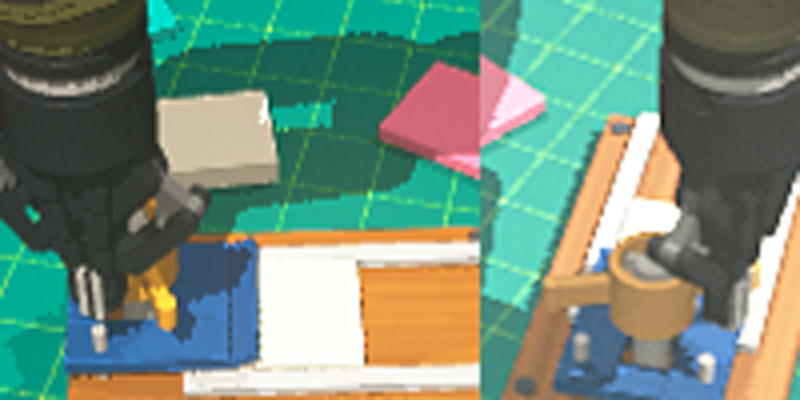

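The slab is home under the plate, with its free edge at (360,310) in the side half. The finger stands at (100,290), beside the +y wing at (165,310). I'll turn the nut anticlockwise.

>>> step_arm --pt "0 -0.4 0 -5" --pt "-0.1 -0.8 0 -10" --pt "-0.2 -1.2 0 -15" --pt "-0.3 -1.5 0 -20" --pt "-0.4 -1.9 0 -25" --pt "-0.6 -2.2 0 -30" --pt "-0.8 -2.6 0 -35" --pt "-1.1 -2.9 0 -40" --pt "-1.3 -3.1 0 -45" --pt "-1.6 -3.4 0 -50" --pt "-1.9 -3.6 0 -55" --pt "-2.2 -3.8 0 -60" --pt "-2.6 -4.0 0 -65" --pt "-2.9 -4.2 0 -70" --pt "-3.3 -4.3 0 -75" --pt "-3.7 -4.4 0 -80"

```text
t: 14.75
tcp_pos: [0.6118, 0.0658, 0.0725]
orientation: [0.417, 3.112, 0.001]
ft_force: [-0.2, 0.7, 0.3]
gripper_width: 0.0001
grip_force: 0.3
```

```bash
python3 -c "
from h import *
print(manip.state()['ft_force'])
arc(list(range(154,207,4)),44,71)"
```

```text
[-0.16739678  0.73004007  0.26259032]
yaw 150.32
[[-0.0, -0.3, 0.2, -3.7], [-0.1, -0.6, 0.2, -7.7], [-0.1, -0.9, 0.2, -11.7], [-0.2, -1.2, 0.2, -15.7], [-0.3, -1.5, 0.2, -19.7], [-0.4, -1.7, 0.2, -23.7], [-0.5, -2.0, 0.2, -27.7], [-0.7, -2.3, 0.2, -31.7], [-0.8, -2.5, 0.2, -35.7], [-1.0, -2.8, 0.2, -39.7], [-1.2, -3.0, 0.2, -43.7], [-1.5, -3.2, 0.2, -47.7], [-1.7, -3.4, 0.2, -51.7], [-1.9, -3.6, 0.2, -55.7]]
```

>>> step_arm --pt "0 -0.3 0.2 -4" --pt "-0.1 -0.6 0.2 -8" --pt "-0.1 -0.9 0.2 -12" --pt "-0.2 -1.2 0.2 -16" --pt "-0.3 -1.5 0.2 -20" --pt "-0.4 -1.7 0.2 -24" --pt "-0.5 -2.0 0.2 -28" --pt "-0.6 -2.1 0.2 -30"

```text
t: 15.55
tcp_pos: [0.612, 0.0437, 0.0704]
orientation: [-0.4, 3.114, -0.001]
ft_force: [0.6, 0.3, 1.2]
gripper_width: 0.0
grip_force: 0.0
```

>>> step_arm --pt "0 -0.2 0 -2" --pt "0 -0.4 0 -5" --pt "-0.1 -0.6 0 -8" --pt "-0.1 -0.6 0 -8"

```text
t: 15.95
tcp_pos: [0.6145, 0.0382, 0.0703]
orientation: [-0.613, 3.079, -0.001]
ft_force: [0.7, -1.6, 1.2]
gripper_width: 0.0
grip_force: 0.1
```

>>> step_arm --pt "0 -0.2 0 -3" --pt "0 -0.4 0 -6" --pt "-0.1 -0.6 0 -8" --pt "-0.1 -0.6 0 -8"

```text
t: 16.35
tcp_pos: [0.6174, 0.0331, 0.0699]
orientation: [-0.825, 3.03, -0.001]
ft_force: [-0.4, -0.1, 0.2]
gripper_width: 0.0
grip_force: 0.1
```

```bash
python3 -c "
from h import *
s=manip.state();print(s['ft_force'])
q=np.load('q.npy');d=s['tcp_pos'][:2]-T(q,[(50,0,0)])[0,:2];print(np.hypot(*d),np.degrees(np.arctan2(d[1],d[0])-q[2]))
import cv2
im=manip.camera('side');cv2.imwrite('side_a.png',im[:,:,::-1])
m=cv2.inRange(cv2.cvtColor(im,cv2.COLOR_RGB2HSV),(15,120,120),(28,255,255))[215:290,262:320];ys,xs=np.nonzero(m);print(xs.min()+262,xs.max()+262,ys.min()+215,ys.max()+215,len(xs))
arc(list(range(200,213,4)),44,71)"
```

```text
[-0.43492956 -0.11122176  0.18054542]
0.04267182182847275 -164.52875988356607
265 313 241 289 522
yaw -163.97
[[0.1, -0.4, -0.1, -4.0], [0.1, -0.7, -0.1, -8.0], [0.0, -1.0, -0.1, -12.0], [-0.0, -1.3, -0.1, -16.0]]
```

>>> step_arm --pt "0.1 -0.2 0 -2" --pt "0.1 -0.4 0 -4" --pt "0.1 -0.5 0 -6" --pt "0.1 -0.5 0 -6"

```text
t: 16.8
tcp_pos: [0.6188, 0.0284, 0.0695]
orientation: [-0.982, 2.983, -0.0]
ft_force: [0.3, 0.5, -0.5]
gripper_width: -0.0001
grip_force: 0.3
```

>>> step_arm --pt "0 -0.15 0 -2" --pt "0 -0.3 0 -4" --pt "0 -0.4 0 -5" --pt "0 -0.4 0 -5"

```text
t: 17.2
tcp_pos: [0.6212, 0.0253, 0.0694]
orientation: [-1.112, 2.938, 0.0]
ft_force: [-0.2, 1.1, 0.4]
gripper_width: -0.0002
grip_force: 0.5
```

```bash
python3 -c "
from h import *
import cv2,pickle
s=manip.state();p=manip.camera_params('wrist');w=manip.camera('wrist');pickle.dump((p,s['tcp_pos']),open('w2.pkl','wb'))
a=manip.camera('side')[220:295,250:350];b=manip.camera('scene')[240:315,270:370]
f=lambda i,k:cv2.resize(i,None,fx=k,fy=k,interpolation=cv2.INTER_CUBIC)
top=np.hstack([f(a,4),f(b,4)]);bot=np.zeros((300,800,3),np.uint8)
bot[:,:400]=f(w,.625)[:300];bot[:,400:]=w[90:390,120:520]
cv2.imwrite('pics/s6.png',np.vstack([top,bot])[:,:,::-1])
q=np.load('q.npy');d=s['tcp_pos'][:2]-T(q,[(50,0,0)])[0,:2];print(np.hypot(*d),np.degrees(np.arctan2(d[1],d[0])-q[2])%360)
for n,o,k in(('side',(250,220),0),('scene',(270,240),400)):
    p=manip.camera_params(n);p['world_to_cam']=np.array(p['world_to_cam'])
    for z in(104,96,101): print(n,z,((proj(p,T(q,[(50,0,z)]))-o+.5)*4-.5+[k,0]).round(0))
"
```

```text
0.04421739550785244 206.78989580829492
side 104 [[148. 105.]]
side 96 [[149. 116.]]
side 101 [[148. 109.]]
scene 104 [[573. 136.]]
scene 96 [[573. 147.]]
scene 101 [[573. 140.]]
```

View pics/s6.png

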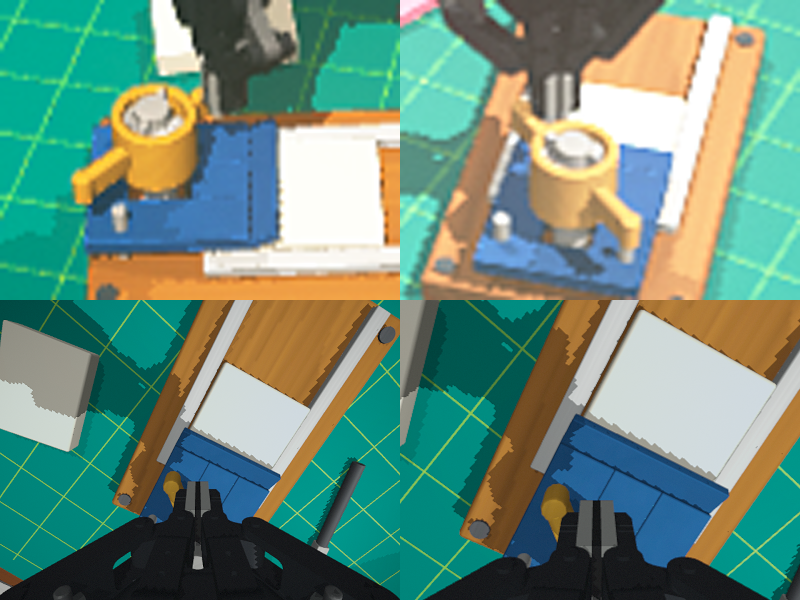

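The nut has dropped: its hub bottom is about 2.75 px lower in both views, which is about 8 mm. The wings are now near 52°/232°. I'll go over to the anticlockwise side of the 52° wing for the clockwise run.

```bash
python3 -c "
from h import *
arc([90,90],44,[135,69])"
```

```text
yaw -152.93
[[-6.4, 3.9, -6.6, 117.1], [-6.4, 3.9, 0.0, 117.1]]
```

>>> step_arm --pt "0 0.5 0 0" --pt "0 0.5 -4 0" --pt "0 0.5 -6.6 0" --pt "0 0.5 -6.6 8" --pt "-2 2 -6.6 16" --pt "-4 3 -6.6 24" --pt "-6.4 3.9 -6.6 32" --pt "-6.4 3.9 -6.6 40" --pt "-6.4 3.9 -6.6 48" --pt "-6.4 3.9 -6.6 56" --pt "-6.4 3.9 -6.6 64" --pt "-6.4 3.9 -6.6 72" --pt "-6.4 3.9 -6.6 80" --pt "-6.4 3.9 -6.6 88" --pt "-6.4 3.9 -6.6 96" --pt "-6.4 3.9 -6.6 104" --pt "-6.4 3.9 -6.6 112" --pt "-6.4 3.9 -6.6 117" --pt "-6.4 3.9 -6.6 117"

```text
t: 19.25
tcp_pos: [0.6427, 0.0969, 0.1348]
orientation: [-1.923, -2.484, 0.001]
ft_force: [-0.1, 0.7, -0.0]
gripper_width: 0.0002
grip_force: 0.0
```

>>> step_arm --pt "0 0 2 0" --pt "0 0 4 0" --pt "0 0 5.6 0" --pt "0 0 6.6 0" --pt "0 0 6.6 0"

```text
t: 19.75
tcp_pos: [0.6416, 0.0967, 0.0669]
orientation: [-1.92, -2.483, 0.004]
ft_force: [-0.7, 0.3, 0.7]
gripper_width: 0.0002
grip_force: 0.0
```

```bash
python3 -c "
from h import *
print(manip.state()['ft_force'])
ph=np.arange(85,-86,-9);arc(ph,44,69-np.clip(78-ph,0,None)*20/360)"
```

```text
[-0.74178782  0.32955968  0.66219382]
yaw 90.15
[[-0.0, 0.6, -0.2, 5.2], [-0.2, 1.3, -0.2, 14.2], [-0.4, 1.9, -0.1, 23.2], [-0.7, 2.5, -0.1, 32.2], [-1.1, 3.1, -0.0, 41.2], [-1.6, 3.6, 0.0, 50.2], [-2.2, 4.0, 0.1, 59.2], [-2.8, 4.3, 0.1, 68.2], [-3.4, 4.5, 0.2, 77.2], [-4.1, 4.6, 0.2, 86.2], [-4.8, 4.6, 0.3, 95.2], [-5.5, 4.4, 0.3, 104.2], [-6.1, 4.2, 0.4, 113.2], [-6.8, 3.9, 0.4, 122.2], [-7.3, 3.5, 0.5, 131.2], [-7.8, 3.0, 0.5, 140.2], [-8.2, 2.4, 0.6, 149.2], [-8.5, 1.8, 0.6, 158.2], [-8.7, 1.2, 0.7, 167.2]]
```

>>> step_arm --pt "0 0.6 -0.2 5" --pt "-0.2 1.3 -0.2 13" --pt "-0.4 1.9 -0.1 21.5" --pt "-0.7 2.5 -0.1 30" --pt "-1.1 3.1 0 38.5" --pt "-1.6 3.6 0 47" --pt "-2.2 4.0 0.1 55.5" --pt "-2.8 4.3 0.1 64" --pt "-3.4 4.5 0.2 72.5" --pt "-4.1 4.6 0.2 81" --pt "-4.8 4.6 0.3 89.5" --pt "-5.5 4.4 0.3 98" --pt "-6.1 4.2 0.4 106.5" --pt "-6.8 3.9 0.4 115" --pt "-7.3 3.5 0.5 123.5" --pt "-7.8 3.0 0.5 132" --pt "-8.2 2.4 0.6 140.5" --pt "-8.5 1.8 0.6 149" --pt "-8.7 1.2 0.7 157.5" --pt "-8.7 1.2 0.7 165"

```text
t: 21.75
tcp_pos: [0.6767, 0.0151, 0.0632]
orientation: [-2.709, 1.59, -0.002]
ft_force: [-0.1, 0.4, 0.3]
gripper_width: 0.0002
grip_force: 0.0
```

```bash
python3 -c "
from h import *
s=manip.state();print(s['ft_force'],s['joint_positions'][5])
q=np.load('q.npy');d=s['tcp_pos'][:2]-T(q,[(50,0,0)])[0,:2];print(np.hypot(*d),np.degrees(np.arctan2(d[1],d[0])-q[2])%360)
arc([105,105],44,[128,60])"
```

```text
[-0.14047451  0.39508103  0.3019974 ] 2.575169085799229
0.0451657991907744 285.1668389825853
yaw -75.21
[[-8.9, 0.0, -6.5, 179.8], [-8.9, 0.0, 0.3, 179.8]]
```

>>> step_arm --pt "0 -0.5 0 0" --pt "0 -0.5 -3 0" --pt "0 -0.5 -6.5 0" --pt "0 -0.5 -6.5 -8" --pt "-2 -0.5 -6.5 -16" --pt "-4 -0.5 -6.5 -24" --pt "-6 -0.5 -6.5 -32" --pt "-8 -0.5 -6.5 -40" --pt "-8.8 -0.5 -6.5 -48" --pt "-8.8 -0.5 -6.5 -56" --pt "-8.8 -0.5 -6.5 -64" --pt "-8.8 -0.5 -6.5 -72" --pt "-8.8 -0.5 -6.5 -80" --pt "-8.8 -0.5 -6.5 -88" --pt "-8.8 -0.5 -6.5 -96" --pt "-8.8 -0.5 -6.5 -104" --pt "-8.8 -0.5 -6.5 -112" --pt "-8.8 -0.5 -6.5 -120" --pt "-8.8 -0.5 -6.5 -120"

```text
t: 23.65
tcp_pos: [0.6383, 0.0949, 0.128]
orientation: [2.725, 1.563, 0.002]
ft_force: [-0.2, -0.4, -0.0]
gripper_width: 0.0003
grip_force: 0.0
```

```bash
python3 -c "
from h import *
arc([114,114],44,[128,61])"
```

```text
yaw 45.27
[[-1.1, -0.7, 0.0, -68.7], [-1.1, -0.7, 6.7, -68.7]]
```

>>> step_arm --pt "-0.5 -0.3 0 -8" --pt "-1.1 -0.7 0 -16" --pt "-1.1 -0.7 0 -24" --pt "-1.1 -0.7 0 -32" --pt "-1.1 -0.7 0 -40" --pt "-1.1 -0.7 0 -48" --pt "-1.1 -0.7 0 -56" --pt "-1.1 -0.7 0 -64" --pt "-1.1 -0.7 0 -68.7" --pt "-1.1 -0.7 0 -68.7" --pt "-1.1 -0.7 2.5 -68.7" --pt "-1.1 -0.7 4.5 -68.7" --pt "-1.1 -0.7 6 -68.7" --pt "-1.1 -0.7 6.7 -68.7" --pt "-1.1 -0.7 6.7 -68.7"

```text
t: 25.15
tcp_pos: [0.6252, 0.0887, 0.059]
orientation: [-1.372, -2.824, 0.002]
ft_force: [0.1, 0.2, 0.8]
gripper_width: -0.0001
grip_force: 0.0
```

```bash
python3 -c "
from h import *
print(manip.state()['ft_force'])
ph=np.arange(108,-36,-8);arc(ph,44,60.5-np.clip(105-ph,0,None)*20/360)"
```

```text
[0.06927982 0.19698676 0.84021925]
yaw 113.77
[[-0.1, 0.6, -0.2, 5.8], [-0.2, 1.2, -0.1, 13.8], [-0.4, 1.8, -0.1, 21.8], [-0.7, 2.4, -0.0, 29.8], [-1.0, 2.9, 0.0, 37.8], [-1.4, 3.3, 0.1, 45.8], [-1.9, 3.7, 0.1, 53.8], [-2.4, 4.1, 0.1, 61.8], [-3.0, 4.3, 0.2, 69.8], [-3.6, 4.5, 0.2, 77.8], [-4.2, 4.6, 0.3, 85.8], [-4.8, 4.6, 0.3, 93.8], [-5.4, 4.5, 0.4, 101.8], [-6.0, 4.3, 0.4, 109.8], [-6.6, 4.1, 0.5, 117.8], [-7.1, 3.7, 0.5, 125.8], [-7.5, 3.4, 0.5, 133.8], [-8.0, 2.9, 0.6, 141.8]]
```

>>> step_arm --pt "-0.1 0.6 -0.2 6" --pt "-0.2 1.2 -0.1 14" --pt "-0.4 1.8 -0.1 22" --pt "-0.7 2.4 0 30" --pt "-1.0 2.9 0 38" --pt "-1.4 3.3 0.1 46" --pt "-1.9 3.7 0.1 54" --pt "-2.4 4.1 0.1 62" --pt "-3.0 4.3 0.2 70" --pt "-3.6 4.5 0.2 78" --pt "-4.2 4.6 0.3 86" --pt "-4.8 4.6 0.3 94" --pt "-5.4 4.5 0.4 102" --pt "-5.4 4.5 0.4 102"

```text
t: 26.55
tcp_pos: [0.6959, 0.0736, 0.0576]
orientation: [3.059, 0.711, 0.004]
ft_force: [0.7, -0.1, -0.8]
gripper_width: -0.0002
grip_force: 0.0
```

```bash
python3 -c "
from h import *
print(manip.state()['ft_force'])
ph=np.arange(6,-76,-6);arc(ph,44,55.5-np.clip(12-ph,0,50)*20/360)"
```

```text
[ 0.69815404 -0.13798295 -0.83516088]
yaw 11.77
[[-0.2, 0.3, 0.2, 5.8], [-0.3, 0.8, 0.3, 11.8], [-0.4, 1.2, 0.3, 17.8], [-0.5, 1.7, 0.3, 23.8], [-0.7, 2.1, 0.4, 29.8], [-1.0, 2.5, 0.4, 35.8], [-1.3, 2.8, 0.4, 41.8], [-1.6, 3.2, 0.5, 47.8], [-2.0, 3.4, 0.5, 53.8], [-2.4, 3.7, 0.5, 59.8], [-2.8, 3.9, 0.5, 65.8], [-3.2, 4.1, 0.5, 71.8], [-3.6, 4.2, 0.5, 77.8], [-4.1, 4.3, 0.5, 83.8]]
```

>>> step_arm --pt "-0.2 0.3 0.2 6" --pt "-0.3 0.8 0.3 12" --pt "-0.4 1.2 0.3 18" --pt "-0.5 1.7 0.3 24" --pt "-0.7 2.1 0.4 30" --pt "-1.0 2.5 0.4 36" --pt "-1.3 2.8 0.4 42" --pt "-1.3 2.8 0.4 42"

```text
t: 27.35
tcp_pos: [0.6964, 0.043, 0.0538]
orientation: [-3.112, 0.428, -0.004]
ft_force: [0.9, -0.8, 0.7]
gripper_width: 0.0001
grip_force: 0.7
```

>>> step_arm --pt "0 0.3 0 4" --pt "-0.1 0.6 0 8" --pt "-0.1 0.6 0 8"

```text
t: 27.65
tcp_pos: [0.6935, 0.0377, 0.0532]
orientation: [-3.075, 0.642, -0.003]
ft_force: [1.1, -0.6, 1.4]
gripper_width: 0.0002
grip_force: 0.8
```

>>> step_arm --pt "0 0.3 0 4" --pt "-0.1 0.6 0 8" --pt "-0.1 0.6 0 8"

```text
t: 27.95
tcp_pos: [0.69, 0.0327, 0.053]
orientation: [-3.023, 0.854, -0.002]
ft_force: [0.9, -0.8, 1.9]
gripper_width: 0.0002
grip_force: 1.0
```

>>> step_arm --pt "0 0.3 0 4" --pt "-0.1 0.6 0 8" --pt "-0.1 0.6 0 8"

```text
t: 28.25
tcp_pos: [0.6865, 0.028, 0.0533]
orientation: [-2.956, 1.063, -0.004]
ft_force: [2.3, -1.4, 2.5]
gripper_width: -0.0002
grip_force: 1.9
```

>>> step_arm --pt "-0.1 0.3 0 4" --pt "-0.2 0.6 0 6" --pt "-0.2 0.6 0 6"

```text
t: 28.55
tcp_pos: [0.6813, 0.0244, 0.0533]
orientation: [-2.896, 1.216, -0.005]
ft_force: [3.6, -2.3, 3.4]
gripper_width: -0.0004
grip_force: 3.4
```

```bash
python3 -c "
from h import *
import cv2
s=manip.state();print(s['ft_force'],s['joint_positions'][5])
q=np.load('q.npy');d=s['tcp_pos'][:2]-T(q,[(50,0,0)])[0,:2];print(np.hypot(*d),np.degrees(np.arctan2(d[1],d[0])-q[2]))
import cv2
cv2.imwrite('side_b.png',manip.camera('side')[:,:,::-1]);cv2.imwrite('scene_b.png',manip.camera('scene')[:,:,::-1])
"
```

```text
[ 3.61447064 -2.25537117  3.36537807] 2.3238027309420834
0.040258442773473534 -62.494043056609534
```

The force is climbing, so the nut is reaching the plate. I'll tighten it.

>>> step_arm --pt "0.1 0.3 0 3" --pt "0.1 0.6 0 6" --pt "0.1 0.6 0 6"

```text
t: 28.95
tcp_pos: [0.6772, 0.0205, 0.0531]
orientation: [-2.826, 1.369, -0.002]
ft_force: [2.3, 0.1, 4.4]
gripper_width: -0.0002
grip_force: 4.1
```

>>> step_arm --pt "0 0.3 0 2" --pt "0 0.6 0 4" --pt "0 0.6 0 4"

```text
t: 29.25
tcp_pos: [0.6728, 0.0174, 0.0531]
orientation: [-2.775, 1.466, -0.002]
ft_force: [3.7, 3.9, 5.3]
gripper_width: -0.0
grip_force: 5.4
```

```bash
cat >nut.py <<'E'
from h import *
import cv2
q=np.load("q.npy")
def pts(z,th):
    t=np.radians(th);a=np.linspace(0,2*np.pi,40)
    hub=[(50+23.5*np.cos(b),23.5*np.sin(b),z+h) for b in a for h in(18,-20)]
    L=[hub]
    for s in(1,-1):
        L.append([(50+s*r*np.cos(t)-w*np.sin(t),s*r*np.sin(t)+w*np.cos(t),z+h) for r in(15,58) for w in(-4.7,4.7) for h in(-9,9)])
    return L
def render(p,z,th,k=4,box=None):
    x0,y0,w,h=box;m=np.zeros((h*k,w*k),np.uint8)
    for l in pts(z,th):
        u=((proj(p,T(q,l))-[x0,y0]+.5)*k).astype(np.int32);cv2.fillConvexPoly(m,cv2.convexHull(u),255)
    return cv2.resize(m,(w,h),interpolation=cv2.INTER_AREA)/255.
BX={"side":(255,215,80,75),"scene":(265,245,90,75)}
def fit(ims):
    best=[];data=[]
    for n,im in ims.items():
        x,y,w,h=BX[n];c=im[y:y+h,x:x+w];hsv=cv2.cvtColor(c,cv2.COLOR_BGR2HSV)
        m=cv2.inRange(hsv,(17,90,90),(30,255,255))/255.
        ok=(hsv[...,2]>70)|(m>0)
        p=manip.camera_params(n);p["world_to_cam"]=np.array(p["world_to_cam"]);data.append((n,p,m,ok))
    for z in range(56,92,2):
        for th in range(0,180,5):
            best.append((sum((np.abs(render(p,z,th,2,BX[n])-m)*ok).sum() for n,p,m,ok in data),z,th))
    best.sort();return [(round(float(a),0),z,t) for a,z,t in best[:5]]
E
python3 - <<'E'
from nut import *
print(fit({n:cv2.imread(f"pics/{n}0.png") for n in("scene","side")}))
print(fit({"scene":cv2.imread("scene_b.png"),"side":cv2.imread("side_b.png")}))
ims={n:manip.camera(n)[:,:,::-1].copy() for n in("scene","side")};print(fit(ims))
s=manip.state();print(s['ft_force'],s['joint_positions'][5])
d=s['tcp_pos'][:2]-T(q,[(50,0,0)])[0,:2];print(np.hypot(*d),np.degrees(np.arctan2(d[1],d[0])-q[2]))
E
```

```text
[(668.0, 86, 110), (691.0, 88, 110), (695.0, 84, 110), (703.0, 86, 115), (713.0, 88, 115)]
[(1392.0, 62, 100), (1394.0, 64, 100), (1405.0, 60, 100), (1406.0, 62, 95), (1407.0, 60, 95)]
[(1402.0, 64, 85), (1403.0, 62, 85), (1409.0, 62, 80), (1409.0, 64, 80), (1414.0, 60, 85)]
[3.70469026 2.76227617 4.99868165] 2.4861944488322827
0.04126490446190815 -77.96666175169243
```

The model fit gives z 86 and 110° on the first pictures, matching the known start, and now z≈63 mm at about 85°/265°. The nut is nearly tight, so I'll push further until it stalls.

>>> step_arm --pt "0 0.3 0 3" --pt "0 0.6 0 6" --pt "0 0.6 0 6"

```text
t: 29.65
tcp_pos: [0.6693, 0.0151, 0.0533]
orientation: [-2.691, 1.608, -0.006]
ft_force: [8.9, 6.9, 2.0]
gripper_width: -0.0004
grip_force: 6.3
```

>>> step_arm --pt "-0.1 0.3 0 3" --pt "-0.1 0.6 0 6" --pt "-0.1 0.6 0 6"

```text
t: 29.95
tcp_pos: [0.6656, 0.0138, 0.0534]
orientation: [-2.599, 1.745, -0.011]
ft_force: [16.1, 7.7, -3.4]
gripper_width: 0.0002
grip_force: 8.5
```

>>> step_arm --pt "0 0.3 0 0" --pt "0 0.5 0 0" --pt "0 0.5 0 0"

```text
t: 30.25
tcp_pos: [0.6633, 0.0127, 0.0536]
orientation: [-2.596, 1.742, -0.018]
ft_force: [24.0, 11.2, -8.6]
gripper_width: 0.0002
grip_force: 11.3
```

```bash
python3 - <<'E'
from nut import *
s=manip.state();print(s['ft_force'],s['joint_positions'][5])
d=s['tcp_pos'][:2]-T(q,[(50,0,0)])[0,:2];print(np.hypot(*d),np.degrees(np.arctan2(d[1],d[0])-q[2]))
print(fit({n:manip.camera(n)[:,:,::-1].copy() for n in("scene","side")}))
E
```

```text
[24.00073332 11.24966131 -8.58028784] 2.6837427422793345
0.04264972239548258 -92.36502627780683
[(1386.0, 60, 70), (1386.0, 58, 70), (1386.0, 62, 70), (1391.0, 64, 70), (1400.0, 56, 70)]
```

The nut is stalled at about 26 N, with z≈60–62 mm. I'll back off, rise clear and check.

>>> step_arm --pt "0 -0.3 0 0" --pt "0 -0.8 0 0" --pt "0 -1 -1 0" --pt "0 -1 -4 0" --pt "0 -1 -8 0" --pt "2 -1 -12 0" --pt "6 -1 -14 0" --pt "10 -1 -14 0" --pt "14 -1 -14 0" --pt "14 -1 -14 0" --pt "14 -1 -14 0"

```text
t: 31.45
tcp_pos: [0.7171, -0.1174, 0.1904]
orientation: [2.606, -1.752, -0.007]
ft_force: [0.7, 0.2, -0.8]
gripper_width: -0.0
grip_force: 0.0
```

```bash
python3 - <<'E'
from nut import *
s=manip.state();print(s['ft_force'],s['tcp_pos'])
ims={n:manip.camera(n)[:,:,::-1].copy() for n in("scene","side")}
print(fit(ims))
for n in ims: print(n,fit({n:ims[n]})[:3])
E
```

```text
[ 0.66764103  0.17491112 -0.78699203] [ 0.71713902 -0.11742578  0.19038428]
[(1479.0, 64, 70), (1481.0, 62, 70), (1487.0, 60, 70), (1487.0, 58, 70), (1502.0, 56, 70)]
scene [(1154.0, 60, 65), (1159.0, 64, 70), (1161.0, 62, 65)]
side [(317.0, 58, 70), (318.0, 60, 70), (320.0, 62, 70)]
```

```bash
python3 - <<'E'
from nut import *
xs=np.arange(-100,-55,1.)
for n in("side","scene"):
    im=manip.camera(n);p=manip.camera_params(n);p["world_to_cam"]=np.array(p["world_to_cam"])
    for y in(-20,20):
        u=proj(p,T(q,np.c_[xs,xs*0+y,xs*0+32])).astype(np.float32)
        b=cv2.remap(im[...,2],u[:,0],u[:,1],cv2.INTER_LINEAR).ravel().astype(int)
        print(n,y,"edge x",xs[np.argmax(np.diff(b))]+.5,b[::6].tolist())
E
```

```text
side -20 edge x -77.5 [71, 71, 70, 70, 238, 248, 248, 248]
side 20 edge x -77.5 [71, 71, 71, 70, 240, 248, 248, 248]
scene -20 edge x -76.5 [144, 143, 143, 141, 181, 255, 255, 255]
scene 20 edge x -74.5 [136, 136, 135, 134, 153, 254, 255, 255]
```

```bash
python3 -c "
from station import manip
print(manip.close_job())"
```

```text
the job is handed in; nothing more can be done
None
```

The job is handed in, with no verdict returned. By my measurements the slab is home against the stop (free edge within about 2 mm), and the nut dropped into its thread start and was then run down until it stalled at about 26 N on the plate. The arm was clear at about 31 s, and no bystander was touched as far as I could tell.

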